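# Put returned oil filters back in their stock bins

## Robot

A 6-joint arm with a two-finger parallel gripper is mounted at the origin on the work surface. World frame = base frame: x ahead of the robot, y to its left, z up, the work surface at z = 0. Lengths are in mm, angles in degrees, forces in N, time in s.
With the tool pointing down it reaches from about 300 to 850 mm from the base axis. Payload 4.2 kg.
Tool frame: the origin (TCP) lies midway between the tips of the shut fingers; the grasp point (between the pads) lies 19 mm behind it; z points along the fingers, y is the line along which they close (so a half turn about z gives the same grasp; the last joint's range is limited). The gripper opens to 91 mm and grips with 3 to 60 N. Pads are 32 mm wide; open, the fingers measure 118 mm over their backs; the gripper's body (76 mm by 178 mm) begins 60 mm behind the grasp point.
Start: joints at [74.599, 18.312, 89.639, -0, 72.044, -1.146], TCP at [141.59, 557.311, 213.976] pointing down, gripper open.
Joint ranges: [-177.97, 177.97], [-48.28, 115.42], [12.27, 149.76], [-77.06, 257.06], [2.81, 150.46], [-146.56, 146.56]. Speed limits (degrees/s): [147.25, 147.25, 180, 180, 180, 180].

## Interface

Orientations are given as [roll, pitch, yaw] about the fixed x, y, z axes, in that order (R = Rz(yaw) Ry(pitch) Rx(roll)).
In Python, from workcell import env gives the robot as it stands.
- The arm moves only by the shell command python3 -m jog 'ROWS' [FORCE]. ROWS is a JSON object of lists of equal length, an entry for each row: "jaw": the finger opening in mm, from 0 to 91.2; "slide": the shift along the tool's x, y, z in units of 30 mm (1.0 is 30 mm), a list of three; "spin": the turn about the tool's z in units of 8 degrees (1.0 is 8 degrees). In form: {"jaw": [jaw, ...], "slide": [[dx, dy, dz], ...], "spin": [spin, ...]}. A call has 1 to 10 rows; each row shifts and turns the commanded pose from where the row before left it, along the tool's axes as they then stand; what a row does not reach is not made up. A row lasts 1/10 s, in which the tool goes at most 50 mm and 8.59 degrees, less where a joint would pass 70% of its speed; a pose out of reach is approached as far as the arm can. A call is refused whole if a number of a shift passes 1 or a number of a turn 1, either way. A call with a gripper value outside its range is refused whole. The fingers move at their own pace and stop on an object; FORCE is the grip in N (left out, the last holds). Time passes only in rows, so rows that do not move let the fingers close. It gives the time, the measured TCP pose, the force, the opening and the grip force at its end, in the units of the state.
- env.state(): the state, without advancing time (a new reading comes with each control period).
- env.grab_frame(name): name is "scene" or "side" or "wrist"; returns the picture (384x512x3 uint8, red, green, blue); there is no depth.
- env.camera_model(name): a dict with "fx", "fy", "cx", "cy" (pixels), "D" ([k1, k2, p1, p2, k3] as OpenCV has them; the pictures are not rectified), "camera_from_world" (4x4, takes a point from world to camera coordinates). Camera axes: x right, y up, looking along -z (the intrinsics and any distortion apply to the point x, -y, -z); pixel columns grow to the right and rows downward; lengths in mm; the calibration is good to about 2 mm. A picture is of the moment at which its call begins: read the wrist's pose just before it. camera_model takes no time and is no camera call; for the wrist camera it gives the pose at the moment of the call.
- env.job_done(): hands the job in; it is judged then, once.
The state is a dict: "time_s": time; "qpos": joint angles; "qvel": joint speeds; "effort": joint torques, N m; "ee_pos": TCP position; "ee_rot": TCP orientation; "force": force on the tool from outside, world axes, zero at the start; "torque": the same for the moment, N m; "gripper_width": finger opening in mm; "gripper_force": force on a finger pad.
Only numpy, scipy, OpenCV 4.12 (cv2) and the standard library are available. Lean on these libraries where they do the work, as an engineer would, in place of code of your own. Each camera call takes 0.05 s, during which the arm holds its last target. There are 200 camera calls.

## Task

Three spin-on oil filters of different sizes have come back and stand loose on the packing bench among other goods. Put each one back into the stock bin that holds a filter of its own size, standing upright on the bin's floor in the free front part, in line in front of the one already there and midway between the side walls. Leave the tin, the brake pad and the carton where they are.

Things in the scene. Friction and masses are not known exactly. Their poses are not given: they have to be found in the camera images.
- filter_short: Loose spin-on oil filter on the bench, the short wide one: upright black round can with a pale band round its middle and a fluted dome on top, 66 mm in diameter, 54 mm high, straight-sided, about 220 g. Origin: centre of its underside; z up along the can.
- filter_tall: Loose spin-on oil filter on the bench, the tall wide one: upright black round can with a pale band round its middle and a fluted dome on top, 66 mm in diameter, 95 mm high, straight-sided, about 340 g. Origin: centre of its underside; z up along the can.
- filter_slim: Loose spin-on oil filter on the bench, the slim one of middle height: upright black round can with a pale band round its middle and a fluted dome on top, 52 mm in diameter, 75 mm high, straight-sided, about 180 g. Origin: centre of its underside; z up along the can.
- bin_short: Fixed open grey bin, 300 (x) x 117 (y) mm, holding one loose short filter (66 mm diameter, 54 mm high) upright at x = 30, y = 0 mm (within 4); the front is empty. Walls, floor 4 mm thick; sides and back 90 mm high, front 45 mm, sides sloping up over 70 mm. Origin: centre of underside, on the bench; x from low front to back, z up. Inner floor z = 4 mm, inside x -146 to 146, y -54 to 54 mm.
- bin_tall: Fixed open grey bin, 300 (x) x 117 (y) mm, holding one loose tall filter (66 mm diameter, 95 mm high) upright at x = 30, y = 0 mm (within 4); the front is empty. Walls, floor 4 mm thick; sides and back 90 mm high, front 45 mm, sides sloping up over 70 mm. Origin: centre of underside, on the bench; x from low front to back, z up. Inner floor z = 4 mm, inside x -146 to 146, y -54 to 54 mm.
- bin_slim: Fixed open grey bin, 300 (x) x 117 (y) mm, holding one loose slim filter (52 mm diameter, 75 mm high) upright at x = 30, y = 0 mm (within 4); the front is empty. Walls, floor 4 mm thick; sides and back 90 mm high, front 45 mm, sides sloping up over 70 mm. Origin: centre of underside, on the bench; x from low front to back, z up. Inner floor z = 4 mm, inside x -146 to 146, y -54 to 54 mm.
- wax_tin: Round low aluminium wax tin, 75 mm in diameter, 31 mm high, about 240 g; not a filter, stays where it is. Origin: centre of its underside.
- brake_pad: Brake pad lying flat, steel back plate with two dark friction blocks on top, 112 x 44 mm (x, y), 17 mm high, about 330 g; not a filter, stays where it is. Origin: centre of its underside, x along its length.
- carton: Small closed cardboard carton, 48 x 48 mm, 66 mm high, about 160 g; not a filter, stays where it is. Origin: centre of its underside.
Things that resemble listed ones, but are neither listed nor needed, are in the scene too. What is shaped like the filter_slim but purple is not meant.

How it is judged (in metres and radians):
At the end, for the whole second after the job is handed in: Each returned filter stands upright (within 4.5 degrees), at rest, on the floor of the bin of its size, within 15 mm of the bin's centre line and 15 to 121 mm to the front (-x) of the bin's centre; tin, pad and carton are within 30 mm of their starts (x of filter_short in the frame of bin_short between -0.121 and -0.015 m and y of filter_short in the frame of bin_short between -0.015 and 0.015 m and z of filter_short in the frame of bin_short between 0 and 0.008 m and angle between each of filter_short, filter_tall, filter_slim's own z axis and vertical below 0.08 rad and linear speed of each of filter_short, filter_tall, filter_slim below 0.02 m/s and angular speed of each of filter_short, filter_tall, filter_slim below 0.2 rad/s and x of filter_tall in the frame of bin_tall between -0.121 and -0.015 m and y of filter_tall in the frame of bin_tall between -0.015 and 0.015 m and z of filter_tall in the frame of bin_tall between 0 and 0.008 m and x of filter_slim in the frame of bin_slim between -0.121 and -0.015 m and y of filter_slim in the frame of bin_slim between -0.015 and 0.015 m and z of filter_slim in the frame of bin_slim between 0 and 0.008 m and distance of each of wax_tin, brake_pad, carton from where it was at the start of the episode below 0.03 m); the robot touches nothing.
It fails at once if the wax tin is shifted more than 30 mm (distance of wax_tin from where it was at the start of the episode above 0.03 m).
It fails at once if the brake pad is shifted more than 30 mm (distance of brake_pad from where it was at the start of the episode above 0.03 m).
It fails at once if the carton is shifted more than 30 mm (distance of carton from where it was at the start of the episode above 0.03 m).
It also fails if it takes over 83 s, if anything falls off the work surface, if the arm or the gripper's body presses on something with over 40 N, if the wrist force passes 120 N, or if a joint passes its speed limit or range.

## Working session

There is one attempt and no reset: what is moved stays moved. The work goes in short steps, Python scripts to look and compute and a shell command to move; the robot and the scene stay as the last step left them, time stands still between calls to the robot, and variables do not carry over. Pictures are saved under pics/ and viewed, at most 14 in all, crops included, and the job is handed in when it is done.

```bash
ls; mkdir -p pics; python3 - <<'E'
from workcell import env
import cv2,json
s=env.state();print(s)
for n in("scene","side","wrist"):
    m=env.camera_model(n);print(n,m)
    im=env.grab_frame(n);cv2.imwrite(f'pics/{n}0.png',cv2.cvtColor(im,cv2.COLOR_RGB2BGR))
E
```

```text
pics
{'time_s': 0.0, 'qpos': array([ 7.45982712e+01,  1.83491828e+01,  8.97054000e+01,  3.95270402e-04,
        7.20446459e+01, -1.14568359e+00]), 'qvel': array([-0.01216424, -0.06417327, -0.01549865,  0.04529586,  0.00437919,
       -0.02936292]), 'effort': array([-2.60698143e-04, -4.12452972e+01, -2.31972724e+01,  7.26136984e-02,
        4.57479979e-02, -1.46984939e-04]), 'ee_pos': array([141.45749722, 556.80658571, 213.15175028]), 'ee_rot': array([-1.79900799e+02, -2.35977240e-03,  1.65743831e+02]), 'force': array([-0.18898323,  0.49334253, -0.65773846]), 'torque': array([-0.02880235,  0.04153414, -0.02107316]), 'gripper_force': 0.0, 'gripper_width': 90.90782074672398}
scene {'fx': 409.65057368927756, 'fy': 409.65057368927756, 'cx': 243.90144337929942, 'cy': 194.8915892544058, 'D': array([-0.05470406,  0.        ,  0.        ,  0.        ,  0.        ]), 'camera_from_world': array([[-5.00122223e-02,  9.98626688e-01, -1.56050070e-02,
         3.04993619e+01],
       [-7.14725872e-01, -2.48718742e-02,  6.98962315e-01,
         4.01706808e+02],
       [ 6.97614296e-01,  4.61099609e-0
[... 520 characters left out ...]
1125202e-01, -5.44269838e-01,  6.41056830e-01,
        -1.27372158e+03],
       [ 0.00000000e+00,  0.00000000e+00,  0.00000000e+00,
         1.00000000e+00]])}
wrist {'fx': 289.3099141722769, 'fy': 289.3099141722769, 'cx': 258.682880168023, 'cy': 190.11329328711, 'D': array([-0.0384008,  0.       ,  0.       ,  0.       ,  0.       ]), 'camera_from_world': array([[ 2.45801900e-01,  9.69319406e-01, -1.14639626e-03,
        -5.73731445e+02],
       [-9.29078283e-01,  2.35259913e-01, -2.85423051e-01,
         3.08258867e+01],
       [-2.76396401e-01,  7.12226202e-02,  9.58400943e-01,
        -3.91194345e+02],
       [ 0.00000000e+00,  0.00000000e+00,  0.00000000e+00,
         1.00000000e+00]])}
```

View pics/scene0.png

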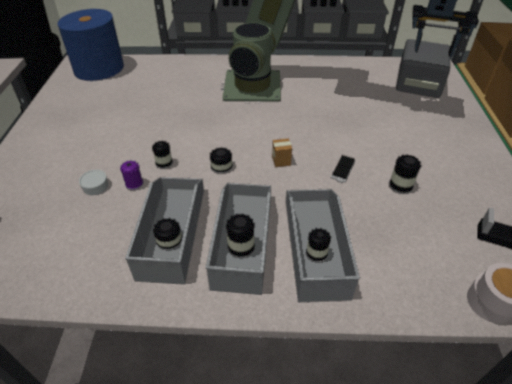

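View pics/side0.png

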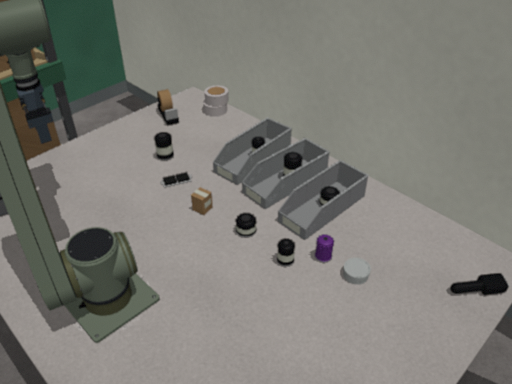

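The scene view (image right = +y) shows three black and pale loose filters on the bench: a small one at (162,153), a low wide one at (221,159) and a big one at (405,172). The purple lookalike is at (131,175). The bins, left to right, hold filters at (167,232), (240,233) and (318,243). The tin is at (94,183), the carton at (282,152) and the pad at (344,168). The side view shows the same filters at (286,251), (246,224) and (164,146).

Next I'll enlarge both views with dark-blob contours.

```bash
cat > h.py <<'E'
import numpy as np,cv2
from workcell import env
def ray(m,uv):
    K=np.array([[m['fx'],0,m['cx']],[0,m['fy'],m['cy']],[0,0,1]])
    p=cv2.undistortPoints(np.array(uv,float).reshape(-1,1,2),K,np.array(m['D'],float)).reshape(-1,2)
    T=m['camera_from_world'];R=T[:3,:3];o=-R.T@T[:3,3]
    d=np.c_[p[:,0],-p[:,1],-np.ones(len(p))]@R
    return o,d
def plane(m,uv,z):
    o,d=ray(m,uv);return o+d*((z-o[2])/d[:,2:3])
def tri(rs):
    A=np.zeros((3,3));b=np.zeros(3)
    for o,d in rs:
        d=d/np.linalg.norm(d);P=np.eye(3)-np.outer(d,d);A+=P;b+=P@o
    x=np.linalg.solve(A,b);return x,[np.linalg.norm(np.cross(x-o,d/np.linalg.norm(d))) for o,d in rs]
def proj(m,X):
    T=m['camera_from_world'];c=np.asarray(X,float).reshape(-1,3)@T[:3,:3].T+T[:3,3]
    K=np.array([[m['fx'],0,m['cx']],[0,m['fy'],m['cy']],[0,0,1]])
    return cv2.projectPoints((c*[1,-1,-1]).reshape(-1,1,3),np.zeros(3),np.zeros(3),K,np.array(m['D'],float))[0].reshape(-1,2)
E
python3 - <<'E'
import cv2,numpy as np
out=[]
for n,(x0,y0,x1,y1) in dict(scene=(70,130,440,305),side=(140,110,400,290)).items():
    im=cv2.imread(f'pics/{n}0.png');v=im.max(2)
    n_,l,st,c=cv2.connectedComponentsWithStats((v<60).astype('u1'))
    for s in st[1:]:
        x,y,w,h,a=s
        if a>40 and x0<x<x1 and y0<y<y1: print(n,x,y,w,h,a)
    cv2.imwrite(f'pics/{n}crop.png',cv2.resize(im[y0:y1,x0:x1],None,fx=800/(x1-x0),fy=800/(x1-x0),interpolation=2))
E
```

```text
scene 153 141 17 16 215
scene 210 148 21 17 292
scene 395 155 26 24 475
scene 333 156 21 23 282
scene 156 160 17 8 63
scene 130 179 33 77 855
scene 390 180 23 13 134
scene 181 182 22 97 547
scene 211 186 18 79 304
scene 225 214 29 29 692
scene 152 219 29 23 519
scene 309 229 22 22 398
scene 159 239 23 10 54
scene 227 244 29 13 151
scene 306 252 22 9 76
side 155 133 16 15 210
side 251 137 14 12 124
side 157 152 16 8 65
side 284 152 19 18 272
side 164 173 25 12 169
side 320 186 20 15 192
side 236 213 20 17 260
side 278 239 17 17 232
side 277 258 17 7 49
```

View pics/scenecrop.png

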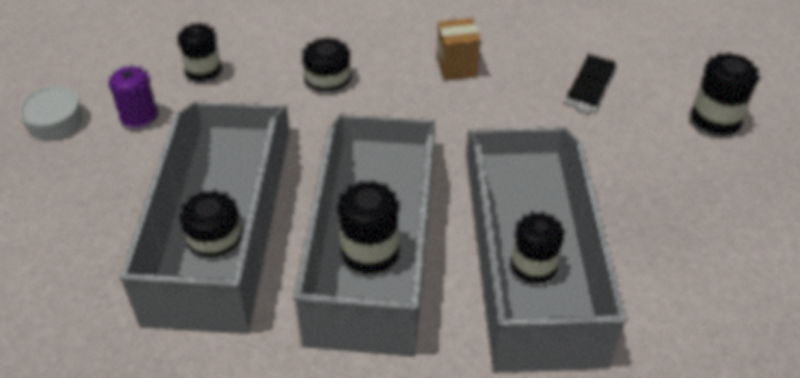

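View pics/sidecrop.png

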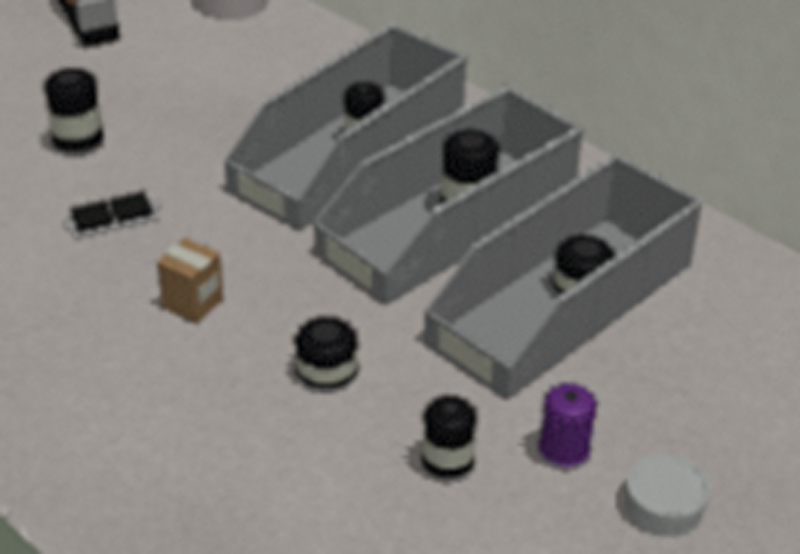

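The loose filters in the two views:
- **Slim:** the small one, scene crop (199,52). It is black, while the same-shaped one at (132,97) is purple and not meant.
- **Short:** the low wide one, scene crop (327,65).
- **Tall:** the big one, scene crop (724,95).

The bins from left to right (scene crop) hold a short, a tall and a slim filter. Bin rim corners are clear in both crops, so I'll triangulate those now.

```bash
python3 - <<'E'
from h import *
ms,md=env.camera_model('scene'),env.camera_model('side')
c=lambda b:[b[0]+b[2]/2-.5,b[1]+b[3]/2-.5]
F=dict(slim=((153,141,17,16),(278,239,17,17)),short=((210,148,21,17),(236,213,20,17)),tall=((395,155,26,24),(155,133,16,15)),
 b_short=((152,219,29,23),(320,186,20,15)),b_tall=((225,214,29,29),(284,152,19,18)),b_slim=((309,229,22,22),(251,137,14,12)))
for k,(a,b) in F.items():
    o,d=ray(ms,c(a));o2,d2=ray(md,c(b));x,r=tri([(o,d[0]),(o2,d2[0])]);print(k,x.round(1),np.round(r,1))
S=lambda p:[70+(p[0]+.5)*370/800-.5,130+(p[1]+.5)*370/800-.5]
D=lambda p:[140+(p[0]+.5)*260/800-.5,110+(p[1]+.5)*260/800-.5]
B=dict(short=[((126,278),(699,205)),((245,290),(617,160)),((183,108),(508,370)),((287,108),(428,318))],
 tall=[((300,296),(580,130)),((420,303),(509,92)),((337,120),(387,275)),((435,123),(317,230))],
 slim=[((490,322),(465,62)),((622,318),(392,29)),((470,132),(300,200)),((572,132),(228,162))])
for k,L in B.items():
    P=[]
    for a,b in L:
        o,d=ray(ms,S(a));o2,d2=ray(md,D(b));x,r=tri([(o,d[0]),(o2,d2[0])]);P.append(x);print(k,x.round(0),np.round(r,1))
    P=np.array(P);u=(P[0]+P[1]-P[2]-P[3])[:2]/2;print(' centre',P[:,:2].mean(0).round(1),'len',np.linalg.norm(u).round(1),'yaw',np.degrees(np.arctan2(u[1],u[0])).round(1))
E
```

```text
slim [ 443.  -244.8   58. ] [0.9 0.9]
short [450.1 -75.   41.2] [0.4 0.4]
tall [514.2 428.6  73. ] [0.6 0.6]
b_short [ 729.7 -177.2   46.7] [1. 1.]
b_tall [744.8  -2.9  79.8] [0.2 0.2]
b_slim [757.1 179.4  62. ] [0.3 0.3]
short [ 843. -235.   85.] [1.6 1.6]
short [ 850. -118.   81.] [3.9 3.9]
short [ 549. -236.   42.] [8.4 8.4]
short [ 549. -116.   39.] [3.1 3.1]
 centre [ 697.8 -176.4] len 297.5 yaw -0.1
tall [859. -61.  89.] [1.9 1.9]
tall [863.  51.  87.] [4.9 4.9]
tall [567. -48.  41.] [2.1 2.1]
tall [570.  67.  38.] [3.4 3.4]
 centre [714.7   2.2] len 293.4 yaw -2.8
slim [877. 123.  87.] [2.5 2.5]
slim [871. 243.  87.] [1.3 1.3]
slim [588. 110.  45.] [1.2 1.2]
slim [583. 230.  41.] [4.6 4.6]
 centre [729.7 176.4] len 288.9 yaw 2.6
```

The rim heights come out near 90 and 45 mm, the lengths near 300 mm, and the in-bin filters lie about 30 mm behind the bin centres, so the estimates hold together. First I'll spin the tool to yaw 90, so the fingers close along the bins' x, then go over the tall filter.

```bash
python3 -m jog '{"jaw":[91,91,91,91,91,91,91,91,91,91],"slide":[[0,0,0],[0,0,0],[0,0,0],[0,0,0],[0,0,0],[0,0,0],[0,0,0],[0,0,0],[0,0,0],[0,0,0]],"spin":[0.946,0.946,0.946,0.946,0.946,0.946,0.946,0.946,0.946,0.946]}'
python3 -m jog '{"jaw":[91,91,91,91,91,91,91,91,91,91],"slide":[[-0.4,1,0],[-0.4,1,0],[-0.4,1,0],[-0.4,1,0],[-0.4,1,0],[-0.4,1,0],[-0.4,1,0],[-0.4,1,0],[-0.4,1,0],[-0.4,1,0]],"spin":[0,0,0,0,0,0,0,0,0,0]}'
python3 -m jog '{"jaw":[91,91],"slide":[[0,0,0],[0,0,0]],"spin":[0,0]}'
python3 - <<'E'
from h import *
m=env.camera_model('wrist');s=env.state();print(s['ee_pos'],s['ee_rot'],s['time_s'])
T=m['camera_from_world'];print(-T[:3,:3].T@T[:3,3],-T[2,:3])
cv2.imwrite('pics/w1.png',env.grab_frame('wrist')[:,:,::-1]);print(proj(m,[514,429,95]))
E
```

```text
time_s: 1.15
ee_pos: [141.5, 557.1, 213.6]
ee_rot: [-180.0, 0.0, 89.8]
force: [-0.8, 1.1, -0.3]
gripper_width: 91.0
gripper_force: 0.0
time_s: 2.15
ee_pos: [442.8, 436.9, 213.6]
ee_rot: [-180.0, 0.0, 90.1]
force: [-0.2, 0.1, -1.1]
gripper_width: 91.0
gripper_force: 0.0
time_s: 2.35
ee_pos: [441.9, 437.2, 213.4]
ee_rot: [-179.9, 0.0, 90.0]
force: [-0.4, 0.2, 0.3]
gripper_width: 90.9
gripper_force: 0.0
[441.89948161 437.18755189 213.36549719] [-1.79927272e+02  2.70973389e-02  8.99793168e+01] 2.35
[440.47918897 517.83729594 383.17931496] [-6.31154665e-04 -2.85118852e-01 -9.58491962e-01]
[[329.25019435 192.99180606]]
```

View pics/w1.png

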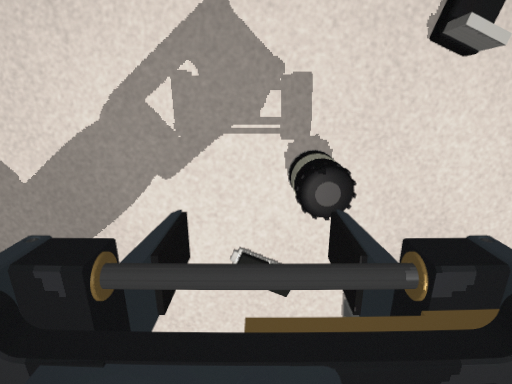

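The wrist view shows the tall filter's top disc at (328,193), against a prediction of (329,193). Its position and 95 mm height are confirmed from a third view, and the pad is well clear. I'll grasp it.

```bash
python3 -m jog '{"jaw":[91,91,91,91,91,91,91,91,91,91],"slide":[[-0.1,0.8,0],[-0.1,0.8,0],[-0.08,0.8,0],[0,0,0],[0,0,1],[0,0,1],[0,0,1],[0,0,1],[0,0,1],[0,0,0.74]],"spin":[0,0,0,0,0,0,0,0,0,0]}'
python3 -m jog '{"jaw":[91,55,55,55,55,55,55,55],"slide":[[0,0,0],[0,0,0],[0,0,0],[0,0,0],[0,0,0],[0,0,0],[0,0,0],[0,0,0]],"spin":[0,0,0,0,0,0,0,0]}' 30
```

```text
time_s: 3.4
ee_pos: [510.9, 429.6, 40.0]
ee_rot: [-179.8, 0.1, 90.2]
force: [0.2, -0.8, -0.8]
gripper_width: 91.1
gripper_force: 0.0
time_s: 4.2
ee_pos: [514.2, 430.0, 43.4]
ee_rot: [179.9, -0.1, 90.1]
force: [-0.9, 1.1, 5.9]
gripper_width: 65.6
gripper_force: 30.0
```

```bash
python3 -m jog '{"jaw":[55,55,55,55,55,55,55,55,55,55],"slide":[[0,0,-1],[0,0,-1],[0,0,-1],[0,0,-1],[0,0,-1],[-1,0.3,-1],[-1,0.3,0],[-1,0.3,0],[-1,0.3,0],[-1,0.3,0]],"spin":[0,0,0,0,0,0,0,0,0,0]}'
python3 -m jog '{"jaw":[55,55,55,55,55,55,55],"slide":[[-1,0.3,0],[-1,0.3,0],[-1,0.3,0],[-1,0.3,0],[-1,0.3,0],[0,0,0],[0,0,0]],"spin":[0,0,0,0,0,0,0]}'
python3 - <<'E'
from h import *
m=env.camera_model('wrist');s=env.state();print(s['ee_pos'],s['time_s'],s['gripper_width'])
im=env.grab_frame('wrist')[:,:,::-1];np.savez('w2.npz',im=im,**m)
im=im.copy()
for c,y,col in(((697.8,-176.4),-.1,(0,0,255)),((714.7,2.2),-2.8,(0,255,0)),((729.7,176.4),2.6,(255,0,0))):
    a=np.radians(y);R=np.array([[np.cos(a),-np.sin(a)],[np.sin(a),np.cos(a)]])
    for x,yy,z in((-150,-58.5,45),(-150,58.5,45),(150,-58.5,90),(150,58.5,90),(-80,-58.5,90),(-80,58.5,90)):
        u=proj(m,[*(R@[x,yy]+c),z])[0]
        if 0<u[0]<512 and 0<u[1]<384: cv2.circle(im,tuple(int(v) for v in u.round()),2,col,-1)
cv2.imwrite('pics/w2.png',cv2.resize(im,(768,576)))
E
```

```text
time_s: 5.2
ee_pos: [558.7, 277.8, 221.1]
ee_rot: [-179.9, 0.0, 90.1]
force: [1.1, 0.6, -2.9]
gripper_width: 65.8
gripper_force: 30.0
time_s: 5.9
ee_pos: [603.8, 128.9, 221.1]
ee_rot: [-179.9, -0.0, 90.0]
force: [-0.3, 0.2, -3.1]
gripper_width: 65.7
gripper_force: 30.0
[603.7834474  128.87630251 221.11947623] 5.9 65.71636177328308
```

View pics/w2.png

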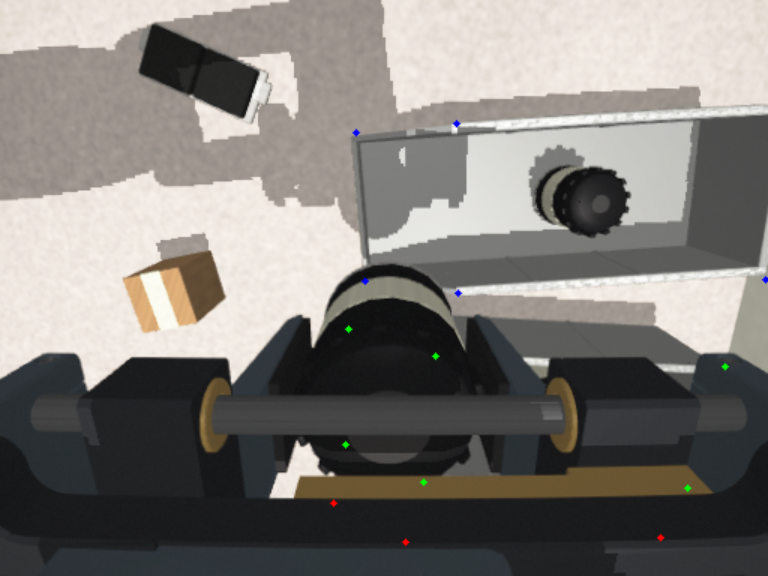

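The wrist view matches the predicted corners of the slim bin (blue): front corner at (356,133), rims through (457,123) and (458,292). The tall filter is held upright. Next I'll go over the tall bin and down to just above its floor.

```bash
python3 -m jog '{"jaw":[55,55,55,55,55,55,55],"slide":[[-0.83,0.29,0],[-0.83,0.29,0],[-0.83,0.29,0],[-0.83,0.28,0],[-0.82,0.28,0],[0,0,0],[0,0,0]],"spin":[0,0,0,0,0,0,0]}'
python3 -m jog '{"jaw":[55,55,55,55,55,55,55,55,55],"slide":[[0,0,1],[0,0,1],[0,0,1],[0,0,1],[0,0,0.8],[0,0,0.5],[0,0,0.4],[0,0,0],[0,0,0]],"spin":[0,0,0,0,0,0,0,0,0]}'
python3 - <<'E'
from h import *
cv2.imwrite('pics/s1.png',cv2.resize(env.grab_frame('scene')[130:305,70:440,::-1],(800,378)))
w=np.load('w2.npz');m={k:w[k] for k in w}
for p,q in(((457,123),(760,104)),((458,292),(760,267))):
    P=plane(m,np.array([p,q])/1.5,90);d=P[1]-P[0];print(P.round(1),np.degrees(np.arctan2(d[1],d[0])))
print(plane(m,[[237,88.5]],45))
E
```

```text
time_s: 6.65
ee_pos: [646.9, 6.2, 221.4]
ee_rot: [-179.9, -0.1, 90.1]
force: [-0.3, 0.7, -1.7]
gripper_width: 65.6
gripper_force: 30.0
time_s: 7.55
ee_pos: [647.5, 6.1, 51.3]
ee_rot: [179.9, -0.0, 90.1]
force: [-0.1, -0.6, -2.8]
gripper_width: 65.6
gripper_force: 30.0
[[647.4 230.9  90. ]
 [849.8 245.9  90. ]] 4.239657057999565
[[653.1 114.9  90. ]
 [875.9 134.   90. ]] 4.9097597571692475
[[577.54178422 227.02602189  45.        ]]
```

View pics/s1.png

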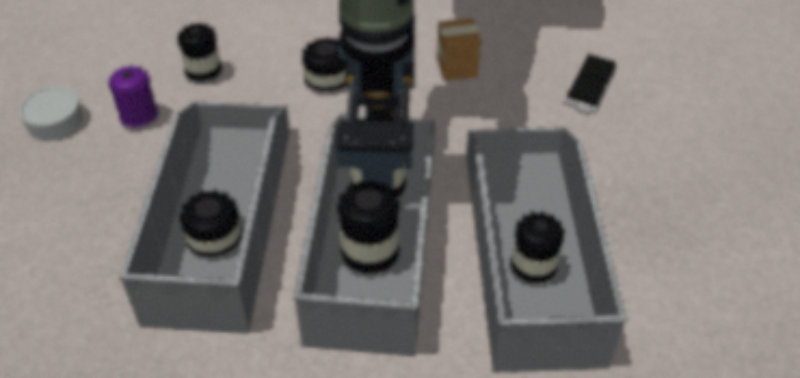

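The gripper is in the middle bin, crop (375,160), clear of the walls and of the filter at (368,225). I'll lower to contact and release.

```bash
python3 -m jog '{"jaw":[55,55,55,55],"slide":[[0,0,0.1],[0,0,0.03],[0,0,0],[0,0,0]],"spin":[0,0,0,0]}'
python3 -m jog '{"jaw":[55,55,55],"slide":[[0,0,0.03],[0,0,0],[0,0,0]],"spin":[0,0,0]}'
```

```text
time_s: 8.0
ee_pos: [647.5, 5.3, 47.4]
ee_rot: [179.9, -0.0, 90.1]
force: [-0.8, -0.2, -0.5]
gripper_width: 65.2
gripper_force: 30.0
time_s: 8.3
ee_pos: [647.4, 5.2, 47.4]
ee_rot: [179.9, -0.0, 90.1]
force: [-1.6, 0.5, 5.4]
gripper_width: 65.4
gripper_force: 30.0
```

```bash
python3 -m jog '{"jaw":[80,80,80,80,80,80,80,80,80,80],"slide":[[0,0,0],[0,0,0],[0,0,0],[0,0,-0.3],[0,0,-0.8],[0,0,-1],[0,0,-1],[0,0,-1],[0,0,-1],[0,0,-0.9]],"spin":[0,0,0,0,0,0,0,0,0,0]}'
python3 -m jog '{"jaw":[91,91,91,91,91,91,91],"slide":[[-0.9,-0.4,0],[-0.9,-0.4,0],[-0.9,-0.4,0],[-0.9,-0.4,0],[0,0,0],[0,0,0],[0,0,0]],"spin":[0,0,0,0,0,0,0]}'
python3 - <<'E'
from h import *
m=env.camera_model('wrist');im=env.grab_frame('wrist')[:,:,::-1];np.savez('w3.npz',im=im,**m);cv2.imwrite('pics/w3.png',cv2.resize(im,(768,576)))
E
python3 -m jog '{"jaw":[91,91,91,91,91,91,91,91],"slide":[[-1,0,0],[-1,0,0],[-1,0,0],[-1,0,0],[-1,0,0],[-1,0,0],[0,0,0],[0,0,0]],"spin":[0,0,0,0,0,0,0,0]}'
python3 - <<'E'
from h import *
m=env.camera_model('wrist');im=env.grab_frame('wrist')[:,:,::-1];np.savez('w4.npz',im=im,**m);cv2.imwrite('pics/w4.png',cv2.resize(im,(768,576)))
E
```

```text
time_s: 9.3
ee_pos: [647.3, 5.3, 228.3]
ee_rot: [179.9, -0.0, 90.1]
force: [1.0, 0.6, 0.2]
gripper_width: 79.8
gripper_force: 0.0
time_s: 10.0
ee_pos: [599.6, -102.0, 226.2]
ee_rot: [180.0, -0.0, 90.1]
force: [-0.2, 0.1, -0.2]
gripper_width: 91.2
gripper_force: 0.0
time_s: 10.85
ee_pos: [599.8, -282.2, 225.5]
ee_rot: [-180.0, -0.1, 90.1]
force: [-0.4, 1.0, -0.1]
gripper_width: 91.1
gripper_force: 0.0
```

View pics/w3.png

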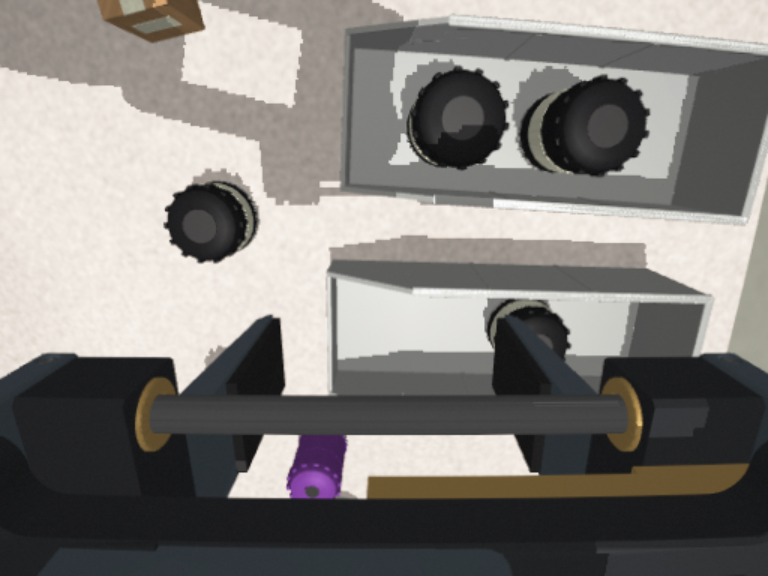

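View pics/w4.png

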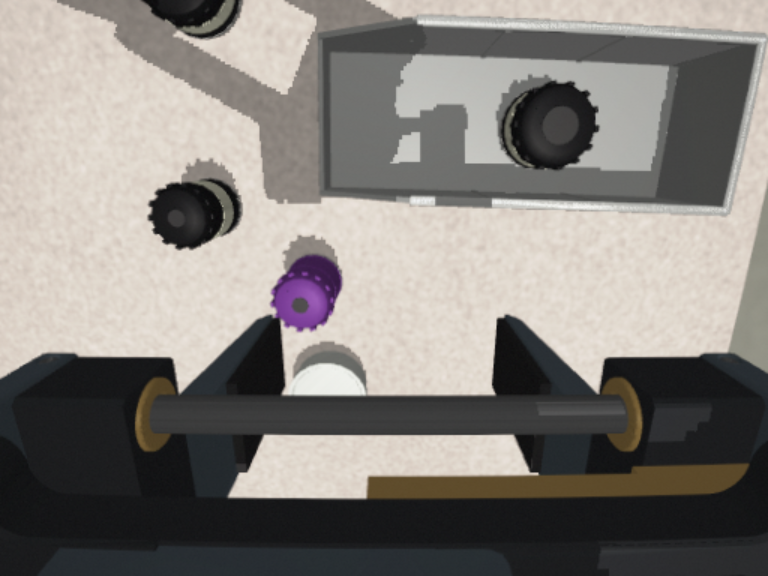

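w3 shows the tall filter standing in the middle bin with its disc at (462,117), in line with its neighbour at (607,125). The loose short filter is at (200,226). w4 shows the short bin with rims from (418,15) to (765,37) and (410,205) to (727,214), and the loose slim filter's disc at (177,217).

```bash
python3 - <<'E'
from h import *
def L(f):
    w=np.load(f);return {k:w[k] for k in w}
a,b=L('w3.npz'),L('w4.npz');P=lambda m,p,z:plane(m,np.array(p)/1.5,z).round(1)
for n,m,u,l in(('tall',a,((450,15),(767,47)),((440,200),(745,222))),('short',b,((418,15),(765,37)),((410,205),(727,214)))):
    U,V=P(m,u,90),P(m,l,90);print(n,U[:,:2].tolist(),V[:,:2].tolist())
    pu,pl=np.polyfit(U[:,0],U[:,1],1),np.polyfit(V[:,0],V[:,1],1);print(' yaw',np.degrees(np.arctan([pu[0],pl[0]])),'mid at 630,645,730',[(np.polyval(pu,x)+np.polyval(pl,x))/2 for x in(630,645,730)])
print('tall placed',P(a,[(462,117)],99),'nb',P(a,[(607,125)],99),'short nb',P(b,[(561,125)],58),'slim',P(b,[(177,217)],75),'short',P(a,[(200,226)],54))
ms=env.camera_model('scene')
# two-view heights: scene ray to dome-top disc vs wrist ray
S=lambda p:[70+(p[0]+.5)*370/800-.5,130+(p[1]+.5)*370/800-.5]
for n,m,p,q in(('slim',b,(177,217),(198,35)),('short',a,(200,226),(327,49))):
    o,d=ray(m,np.array(p)/1.5);o2,d2=ray(ms,S(q));print(n,'top',tri([(o,d[0]),(o2,d2[0])]))
E
```

```text
tall [[637.0, 65.2], [847.7, 51.7]] [[634.4, -50.4], [857.3, -64.1]]
 yaw [-3.66605204 -3.51711974] mid at 630,645,730 [np.float64(7.7594700780559265), np.float64(6.8179599800106345), np.float64(1.4827360910873288)]
short [[616.9, -115.2], [844.4, -122.7]] [[613.6, -233.9], [841.5, -238.5]]
 yaw [-1.88818801 -1.15631769] mid at 630,645,730 [np.float64(-174.93144525505204), np.float64(-175.33008018747373), np.float64(-177.5890114711966)]
tall placed [[645.8   3.5  99. ]] nb [[ 7.411e+02 -3.000e-01  9.900e+01]] short nb [[ 726. -178.   58.]] slim [[ 441.5 -244.    75. ]] short [[448.6 -74.1  54. ]]
slim top (array([ 434.19998423, -245.15336331,   60.65849249]), [np.float64(0.7888997049228768), np.float64(0.7888997049228957)])
short top (array([448.18284719, -73.20831094,  52.84826613]), [np.float64(1.0987930948774682), np.float64(1.09879309487748)])
```

The tall filter sits at x ≈ -70 and y ≈ -3.5 mm in its bin frame. The slim filter is at (442,-244.5), which agrees with the fixed cameras, so I'll grasp it with the grasp point at z ≈ 45.

```bash
python3 -m jog '{"jaw":[91,91,91,91,91,91,91,91],"slide":[[0.21,-0.88,0],[0.21,-0.88,0],[0.21,-0.88,0],[0.21,-0.88,0],[0.21,-0.88,0],[0.2,-0.87,0],[0,0,0],[0,0,0]],"spin":[0,0,0,0,0,0,0,0]}'
python3 -m jog '{"jaw":[91,91,91,91,91,91,91,91,91],"slide":[[0,0,1],[0,0,1],[0,0,1],[0,0,1],[0,0,1],[0,0,1],[0,0,0.65],[0,0,0],[0,0,0]],"spin":[0,0,0,0,0,0,0,0,0]}'
python3 -m jog '{"jaw":[45,45,45,45,45,45,45,45],"slide":[[0,0,0],[0,0,0],[0,0,0],[0,0,0],[0,0,0],[0,0,0],[0,0,0],[0,0,0]],"spin":[0,0,0,0,0,0,0,0]}' 25
```

```text
time_s: 11.7
ee_pos: [441.7, -244.4, 226.6]
ee_rot: [179.9, 0.0, 90.1]
force: [0.9, 0.4, -0.8]
gripper_width: 90.9
gripper_force: 0.0
time_s: 12.6
ee_pos: [442.5, -245.4, 26.5]
ee_rot: [180.0, -0.0, 90.1]
force: [-0.6, -0.3, -0.4]
gripper_width: 90.9
gripper_force: 0.0
time_s: 13.4
ee_pos: [441.4, -245.5, 26.7]
ee_rot: [180.0, 0.0, 90.1]
force: [-0.7, 1.5, 3.9]
gripper_width: 51.6
gripper_force: 25.0
```

```bash
python3 -m jog '{"jaw":[45,45,45,45,45,45,45,45,45,45],"slide":[[0,0,-1],[0,0,-1],[0,0,-1],[0,0,-1],[0,0,-1],[1,0.52,0],[1,0.52,0],[1,0.52,0],[1,0.52,0],[1,0.52,0]],"spin":[0,0,0,0,0,0,0,0,0,0]}'
python3 -m jog '{"jaw":[45,45,45,45,45,45,45,45,45,45],"slide":[[1,0.52,0],[1,0.52,0],[1,0.52,0],[1,0.52,0],[1,0.52,0],[1,0.52,0],[1,0.52,0],[1,0.52,0],[0.98,0.56,0],[0,0,0]],"spin":[0,0,0,0,0,0,0,0,0,0]}'
python3 -m jog '{"jaw":[45],"slide":[[0,0,0]],"spin":[0]}'
```

```text
time_s: 14.4
ee_pos: [519.1, -94.1, 175.8]
ee_rot: [-179.9, -0.0, 90.1]
force: [0.4, -0.7, -1.9]
gripper_width: 52.0
gripper_force: 25.0
time_s: 15.4
ee_pos: [661.5, 178.0, 174.7]
ee_rot: [-180.0, -0.1, 90.3]
force: [-1.3, -0.3, -2.8]
gripper_width: 51.4
gripper_force: 25.0
time_s: 15.5
ee_pos: [659.8, 174.4, 175.0]
ee_rot: [-179.9, 0.1, 90.1]
force: [-0.3, -0.3, -0.5]
gripper_width: 51.4
gripper_force: 25.0
```

```bash
python3 -m jog '{"jaw":[45,45,45,45,45,45,45,45],"slide":[[0,0,1],[0,0,1],[0,0,1],[0,0,0.8],[0,0,0.6],[0,0,0.3],[0,0,0],[0,0,0]],"spin":[0,0,0,0,0,0,0,0]}'
python3 -m jog '{"jaw":[45,45,45,45],"slide":[[0,0,0.07],[0,0,0.03],[0,0,0],[0,0,0]],"spin":[0,0,0,0]}'
```

```text
time_s: 16.3
ee_pos: [660.9, 173.8, 36.4]
ee_rot: [179.9, -0.0, 90.0]
force: [0.3, 0.6, -1.9]
gripper_width: 51.4
gripper_force: 25.0
time_s: 16.7
ee_pos: [660.6, 174.3, 32.8]
ee_rot: [180.0, -0.0, 90.1]
force: [-0.1, -0.2, -1.6]
gripper_width: 51.8
gripper_force: 25.0
```

```bash
python3 -m jog '{"jaw":[45,45,45],"slide":[[0,0,0.04],[0,0,0],[0,0,0]],"spin":[0,0,0]}'
python3 -m jog '{"jaw":[45,45,45],"slide":[[0,0,0.04],[0,0,0],[0,0,0]],"spin":[0,0,0]}'
```

```text
time_s: 17.0
ee_pos: [660.4, 174.2, 31.1]
ee_rot: [-180.0, -0.0, 90.1]
force: [1.0, 0.8, -1.1]
gripper_width: 51.5
gripper_force: 25.0
time_s: 17.3
ee_pos: [660.6, 174.3, 30.7]
ee_rot: [180.0, -0.0, 90.1]
force: [-1.7, 0.5, 4.6]
gripper_width: 51.6
gripper_force: 25.0
```

```bash
python3 -m jog '{"jaw":[75,75,75,75,75,75,75,75,75,75],"slide":[[0,0,0],[0,0,0],[0,0,0],[0,0,-0.3],[0,0,-0.7],[0,0,-1],[0,0,-1],[0,0,-1],[0,0,-1],[0,0,-1]],"spin":[0,0,0,0,0,0,0,0,0,0]}'
python3 -m jog '{"jaw":[91,91,91,91,91,91],"slide":[[-0.9,-0.5,0],[-0.9,-0.5,0],[-0.9,-0.5,0],[-0.8,-0.5,0],[0,0,0],[0,0,0]],"spin":[0,0,0,0,0,0]}'
python3 - <<'E'
from h import *
m=env.camera_model('wrist');im=env.grab_frame('wrist')[:,:,::-1];np.savez('w5.npz',im=im,**m);cv2.imwrite('pics/w5.png',cv2.resize(im,(768,576)))
E
```

```text
time_s: 18.3
ee_pos: [660.3, 174.2, 212.1]
ee_rot: [179.9, -0.0, 90.1]
force: [-0.6, -0.2, 0.6]
gripper_width: 75.2
gripper_force: 0.0
time_s: 18.9
ee_pos: [600.8, 69.0, 210.9]
ee_rot: [179.9, -0.0, 90.0]
force: [-0.2, -0.8, 0.6]
gripper_width: 91.0
gripper_force: 0.0
```

View pics/w5.png

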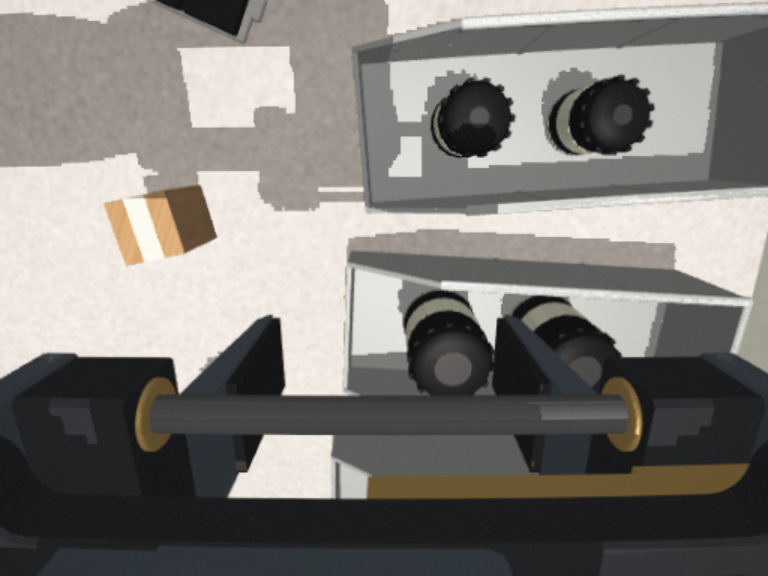

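The slim filter stands in the right bin, disc at (480,117), in line with its neighbour at (622,114), and the carton at (160,225) is untouched. The short filter is next.

```bash
python3 -m jog '{"jaw":[91,91,91,91,91,91,91,91],"slide":[[-0.8,-0.84,0],[-0.8,-0.84,0],[-0.8,-0.84,0],[-0.8,-0.84,0],[-0.79,-0.84,0],[-0.79,-0.84,0],[0,0,0],[0,0,0]],"spin":[0,0,0,0,0,0,0,0]}'
python3 -m jog '{"jaw":[91,91,91,91,91,91,91,91,91],"slide":[[0,0,1],[0,0,1],[0,0,1],[0,0,1],[0,0,1],[0,0,1],[0,0,0.5],[0,0,0],[0,0,0]],"spin":[0,0,0,0,0,0,0,0,0]}'
python3 -m jog '{"jaw":[55,55,55,55,55,55,55,55],"slide":[[0,0,0],[0,0,0],[0,0,0],[0,0,0],[0,0,0],[0,0,0],[0,0,0],[0,0,0]],"spin":[0,0,0,0,0,0,0,0]}' 25
python3 - <<'E'
from h import *
w=np.load('w5.npz');m={k:w[k] for k in w}
P=plane(m,np.array([(480,117),(622,114)])/1.5,79);print(P.round(1))
E
```

```text
time_s: 19.75
ee_pos: [450.4, -74.1, 210.5]
ee_rot: [179.9, -0.0, 90.0]
force: [0.7, -0.1, -0.5]
gripper_width: 90.9
gripper_force: 0.0
time_s: 20.65
ee_pos: [450.9, -73.8, 15.0]
ee_rot: [180.0, -0.0, 90.1]
force: [0.0, -0.1, 0.4]
gripper_width: 90.8
gripper_force: 0.0
time_s: 21.45
ee_pos: [449.6, -74.5, 15.6]
ee_rot: [180.0, -0.0, 90.1]
force: [-1.2, 1.1, 6.2]
gripper_width: 65.5
gripper_force: 25.0
[[659.8 174.9  79. ]
 [754.1 177.9  79. ]]
```

```bash
python3 -m jog '{"jaw":[55,55,55,55,55,55,55,55,55,55],"slide":[[0,0,-1],[0,0,-1],[0,0,-1],[0,0,-1],[0,0,-1],[-0.67,1,0],[-0.67,1,0],[-0.67,1,0],[-0.67,1,0],[-0.67,1,0]],"spin":[0,0,0,0,0,0,0,0,0,0]}'
python3 -m jog '{"jaw":[55,55,55],"slide":[[0,1,0],[0,0,0],[0,0,0]],"spin":[0,0,0]}'
python3 -m jog '{"jaw":[55,55,55,55,55,55,55,55],"slide":[[0,0,1],[0,0,1],[0,0,1],[0,0,0.8],[0,0,0.6],[0,0,0.3],[0,0,0],[0,0,0]],"spin":[0,0,0,0,0,0,0,0]}'
python3 -m jog '{"jaw":[55,55,55,55],"slide":[[0,0,0.07],[0,0,0.03],[0,0,0],[0,0,0]],"spin":[0,0,0,0]}'
```

```text
time_s: 22.45
ee_pos: [600.2, -175.6, 164.1]
ee_rot: [-179.9, -0.0, 90.0]
force: [-0.1, 0.9, -3.6]
gripper_width: 65.5
gripper_force: 25.0
time_s: 22.75
ee_pos: [628.9, -174.6, 163.5]
ee_rot: [-179.8, -0.1, 90.1]
force: [0.2, -1.3, -1.7]
gripper_width: 65.7
gripper_force: 25.0
time_s: 23.55
ee_pos: [629.8, -174.8, 24.9]
ee_rot: [179.9, 0.0, 90.1]
force: [0.6, -0.4, -1.8]
gripper_width: 65.7
gripper_force: 25.0
time_s: 23.95
ee_pos: [629.8, -174.7, 21.3]
ee_rot: [180.0, 0.0, 90.1]
force: [0.2, 0.2, -3.2]
gripper_width: 65.4
gripper_force: 25.0
```

```bash
python3 -m jog '{"jaw":[55,55,55],"slide":[[0,0,0.04],[0,0,0],[0,0,0]],"spin":[0,0,0]}'
python3 -m jog '{"jaw":[55,55,55],"slide":[[0,0,0.04],[0,0,0],[0,0,0]],"spin":[0,0,0]}'
```

```text
time_s: 24.25
ee_pos: [629.6, -174.7, 19.8]
ee_rot: [-180.0, -0.0, 90.1]
force: [0.4, 0.5, -2.1]
gripper_width: 65.9
gripper_force: 25.0
time_s: 24.55
ee_pos: [629.6, -174.7, 19.7]
ee_rot: [180.0, 0.0, 90.1]
force: [-3.0, 0.6, 5.9]
gripper_width: 65.4
gripper_force: 25.0
```

Contact, so I'll release, rise and back off for a final look.

```bash
python3 -m jog '{"jaw":[80,80,80,80,80,80,80,80,80,80],"slide":[[0,0,0],[0,0,0],[0,0,0],[0,0,-0.3],[0,0,-0.7],[0,0,-1],[0,0,-1],[0,0,-1],[0,0,-1],[0,0,-1]],"spin":[0,0,0,0,0,0,0,0,0,0]}'
python3 -m jog '{"jaw":[80,80,80,80,80,80],"slide":[[-0.9,-0.5,-0.3],[-0.9,-0.5,0],[-0.9,-0.5,0],[-0.9,-0.5,0],[0,0,0],[0,0,0]],"spin":[0,0,0,0,0,0]}'
python3 - <<'E'
from h import *
m=env.camera_model('wrist');im=env.grab_frame('wrist')[:,:,::-1];np.savez('w6.npz',im=im,**m)
sc=env.grab_frame('scene')[120:312,60:450,::-1]
cv2.imwrite('pics/w6.png',np.vstack([cv2.resize(im[:200],(640,250)),cv2.resize(sc,(640,315))]))
E
```

```text
time_s: 25.55
ee_pos: [629.6, -174.7, 200.6]
ee_rot: [179.9, 0.0, 90.1]
force: [0.7, 0.2, -0.5]
gripper_width: 80.0
gripper_force: 0.0
time_s: 26.15
ee_pos: [569.7, -283.1, 208.1]
ee_rot: [179.9, -0.0, 90.0]
force: [0.1, 0.5, 0.2]
gripper_width: 79.9
gripper_force: 0.0
```

View pics/w6.png

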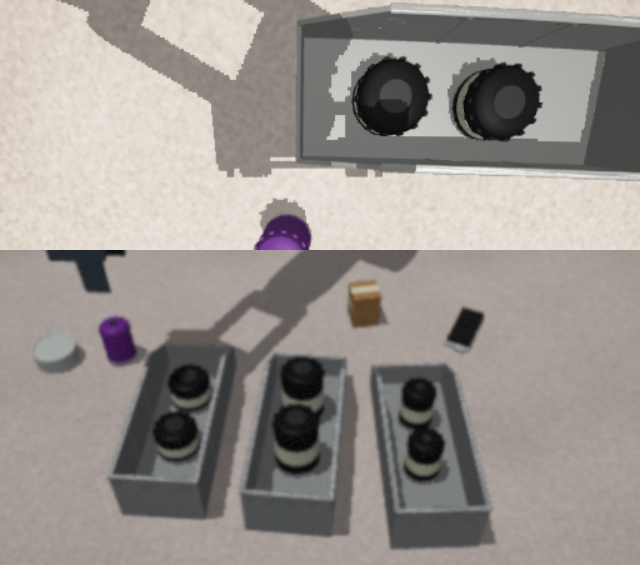

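All three filters stand upright in their bins, in front of the matching ones: in the lower view at (189,385), (302,383) and (418,400). The tin, pad and carton haven't moved, so I'm handing in.

```bash
python3 -c "
from workcell import env
print(env.job_done())"
```

```text
the job is handed in; nothing more can be done
None
```

All three filters stand upright in the bins of their own size, in front of the ones already there, with the tin, pad and carton left where they were; I handed the job in at about 26 s, and no verdict was returned.

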